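# Re-pin the vent stay of a sweet-drying chest

## Robot

A 7-joint arm with a two-finger parallel gripper is mounted at the origin on the work surface. World frame = base frame: x ahead of the robot, y to its left, z up, the work surface at z = 0. Lengths are in mm, angles in rad, forces in N, time in s.
With the tool pointing down it reaches from about 425 to 950 mm from the base axis. Payload 16.7 kg.
Tool frame: the origin (TCP) lies between the finger pads; the fingertips stand 19 mm ahead of it and the grasp point (between the pads) is the TCP; z points along the fingers, y is the line along which they close (so a half turn about z gives the same grasp; the last joint's range is limited). The gripper opens to 94 mm and grips with 3 to 60 N. Pads are 16 mm wide; open, the fingers measure 119 mm over their backs; the gripper's body (75 mm by 177 mm) begins 78 mm behind the grasp point.
Start: joints at [-1.266, 0.426, 0.074, 1.606, -0.034, 1.111, -0.067], TCP at [296.515, 606.345, 224.467] pointing down, gripper open.
Joint ranges: [-2.85, 2.85], [-0.5, 2.14], [-1.23, 1.37], [0.21, 2.46], [-1.02, 4.16], [0.16, 2.05], [-2.73, 2.73]. Speed limits (rad/s): [1.89, 1.89, 2.39, 2.39, 3.01, 3.01, 3.01].

## Interface

Orientations are given as a 3x3 rotation matrix whose columns are the frame's x, y, z axes.
In Python, from cell import arm gives the robot as it stands.
- The arm moves only by the tool move_arm, never from a script. Its argument "series" is a list of rows, each an object of numbers: "fingers": the gripper command: -1 is shut, 1 is fully open, values between are in proportion; "x", "y", "z": the shift along the world's x, y, z in cm; "yaw": the turn about the world's z in rad. A call has 1 to 12 rows; each row shifts and turns the commanded pose from where the row before left it; what a row does not reach is not made up. A row lasts 1/8 s, in which the tool goes at most 62.5 mm and 10.7 degrees, less where a joint would pass 70% of its speed; a pose out of reach is approached as far as the arm can. A call with a gripper value outside its range is refused whole. The fingers move at their own pace and stop on an object; the grip force is fixed at half the most. Time passes only in rows, so rows that do not move let the fingers close. It gives the time, the measured TCP pose, the force, the opening and the grip force at its end, in the units of the state.
- arm.read_state(): the state, without advancing time (a new reading comes with each control period).
- arm.grab_frame(name): name is "scene" or "top" or "wrist"; returns a dict with "frame" (480x640x3 uint8, red, green, blue), "K" (3x3 intrinsics, pixels), "world_from_camera" (4x4, takes a point from camera to world coordinates). Camera axes: x right, y up, looking along -z (the intrinsics and any distortion apply to the point x, -y, -z); pixel columns grow to the right and rows downward; lengths in mm; the calibration is good to about 2 mm. A picture is of the moment at which its call begins. There is no depth.
- arm.close_job(): hands the job in; it is judged then, once.
The state is a dict: "time": time; "q": joint angles; "qvel": joint speeds; "effort": joint torques, N m; "ee_pos": TCP position; "orientation": TCP orientation; "ft_force": force on the tool from outside, world axes, zero at the start; "torque": the same for the moment, N m; "width": opening from 0.0 (shut) to 1.0 (fully open); "finger_force": force on a finger pad.
Only numpy, scipy, OpenCV 4.12 (cv2) and the standard library are available. Lean on these libraries where they do the work, as an engineer would, in place of code of your own. Each camera call takes 0.05 s, during which the arm holds its last target. There are 200 camera calls.

## Task

The vent shutter on top of the sweet-drying chest stands too far shut. Lift its stay off the pin by the knob, push the shutter open with it, and drop the middle one of the stay's three round holes over the pin so that the stay lies flat and fully down, then let go. Feel for the pin gently, without forcing the stay against it, and leave the cup, jar and spoon where they are.

Things in the scene. Friction and masses are not known exactly. Their poses are not given: they have to be found in the camera images.
- chest: Low stainless chest, 240 x 580 x 120 mm (x, y, z), fixed to the table. Origin: centre of its underside; its top face is 120 mm above. Its long side is its y axis; the vent shutter and its stay work along this y axis, on the chest's centre line.
- pin_plate: Dark steel plate 34 x 66 x 4 mm on the chest top at chest (0, -50) mm, axes as the chest's, with a long slot along y. Origin: centre of its underside, on the chest top. The steel pin stands upright in the slot on a 20 mm collar; the collar's top, 10 mm above the origin, is level with the stay's underside when the stay is fully down.
- pin_place (a point): Middle of the pin plate, at the height of the pin's top (22 mm above the chest top). NOT the pin itself: the pin is clamped (immovable) on the plate's centre line anywhere up to 12 mm to either side of this point along y, unmeasured. Pin 10 mm diameter, top edge bevelled 0.6 mm. It bends if the stay loads it with more than 15 N.
- shutter (a joint): Sliding vent shutter (aluminium plate 154 x 130 mm) on the chest top; m, grows as it slides open towards chest +y; near 0 at the start, range -0.03 to 0.115. Rubbing friction about 2 N, no spring: it stays where left.
- stay: Brass strip 28 x 4 mm, 287 long, riveted to the shutter at its +y end, lying towards chest -y. Origin: at the rivet, on its underside; axes as the chest's when level. Hinges up at the rivet (to 0.6 rad), 0.04 rad side play, 220 g, falls by itself. From the rivet: slot at 105 mm, three round 11.6 mm through holes at 150, 185, 220, knob at 255.
- knob (a point): Centre of the grasp on the knob: black upright cylinder 20 mm diameter, 44 mm high, standing on the strip's upper face. The point is on its axis, 26 mm above the strip's upper face, 30 mm above its underside, 18 mm below the knob's top; 255 mm from the rivet.
- middle_hole (a point): Centre of the middle round hole, on the strip's underside, 185 mm from the rivet (70 mm from the knob's axis, towards the rivet).
- slot (a point): Centre of the long slot, 50 x 11.6 mm, on the strip's underside, 105 mm from the rivet. The pin stands somewhere in this slot at the start.
- cup: Bystander: small loose steel cup, 56 mm diameter, 60 mm high, on the chest top beside the pin plate. Origin: centre of its underside.
- jar: Bystander: small loose glass jar, 48 mm diameter, 70 mm high, on the chest top on the robot's side of the pin plate. Origin: centre of its underside.
- spoon: Bystander: loose steel spoon, about 160 mm long, lying on the chest top beyond the stay, along the chest's y axis. Origin: near the middle of its length, underneath.

How it is judged:
By the outcome, as a careful person would: the job done as asked, in the order asked, and still so for the second after the job is handed in, with the robot touching nothing.
It also fails if it takes over 64 s, if anything falls off the work surface, if the arm or the gripper's body presses on something with over 40 N, if the wrist force passes 120 N, or if a joint passes its speed limit or range.

## Working session

There is one attempt and no reset: what is moved stays moved. The work goes in short steps, Python scripts to look and compute and a tool call to move; the robot and the scene stay as the last step left them, time stands still between calls to the robot, and variables do not carry over. Pictures are saved under pics/ and viewed, at most 10 in all, crops included, and the job is handed in when it is done.

Besides the shell and the picture viewer there is one more tool, called after "Request:" by a JSON object that holds its "api" and its "payload". move_arm: Moves the arm, as the interface text tells. Its arguments: {"type":"object","properties":{"series":{"type":"array","items":{"type":"object","properties":{"fingers":{"type":"number"},"x":{"type":"number"},"y":{"type":"number"},"z":{"type":"number"},"yaw":{"type":"number"}}}}},"required":["series"]}

```bash
ls; mkdir -p pics
python3 - <<'E'
from cell import arm
import cv2,numpy as np,pickle
s=arm.read_state();print(s)
d={}
for n in("scene","top"):
    f=arm.grab_frame(n);d[n]=f;cv2.imwrite(f"pics/{n}0.png",f["frame"][:,:,::-1]);print(n,f["K"],f["world_from_camera"],[k for k in f])
pickle.dump(d,open("f0.pkl","wb"))
E
```

```text
pics
{'time': 0.0, 'q': array([-1.26553541,  0.42674895,  0.07385624,  1.60663361, -0.0340941 ,
        1.11080591, -0.06710311]), 'qvel': array([ 0.00116775,  0.00155374,  0.00015759,  0.00017497, -0.00027566,
       -0.00031139,  0.00026544]), 'effort': array([ 4.85007251e-05, -9.35825157e+01,  3.66717540e+00, -4.54197407e+01,
       -4.87313408e-02,  1.98106631e-02,  8.32318210e-05]), 'ee_pos': array([296.33437599, 605.99065606, 223.7527297 ]), 'orientation': array([[-8.98349475e-01,  4.39281212e-01, -4.88240770e-04],
       [ 4.39281470e-01,  8.98348620e-01, -1.24385005e-03],
       [-1.07789534e-04, -1.33188716e-03, -9.99999107e-01]]), 'ft_force': array([-1.148264  ,  0.64510033, -0.3392232 ]), 'torque': array([-0.0200379 , -0.03441215, -0.0146762 ]), 'finger_force': 0.0, 'width': 0.9978697115711634}
scene [[494.54937178   0.         319.24841747]
 [  0.         494.54937178 239.20694226]
 [  0.           0.           1.        ]] [[-1.79991677e-01 -7.48080949e-01  6.38731469e-01  1.01451766e+03]
 [ 9.83625206e-01 -1.30811651e-01  1.23974862e-01  4.80585087e+01]
 [-9.18971460e-03  6.50586816e-01  7.59376286e-01  6.35858002e+02]
 [ 0.00000000e+00  0.00000000e+00  0.00000000e+00  1.00000000e+00]] ['frame', 'K', 'world_from_camera']
top [[481.23167229   0.         317.57951452]
 [  0.         481.23167229 235.67300101]
 [  0.           0.           1.        ]] [[-2.74061123e-02  9.80834692e-01 -1.92904670e-01  4.51429006e+02]
 [-9.99372663e-01 -3.12146471e-02 -1.67310071e-02 -4.27448038e+01]
 [-2.24318033e-02  1.92325121e-01  9.81074850e-01  7.86964484e+02]
 [ 0.00000000e+00  0.00000000e+00  0.00000000e+00  1.00000000e+00]] ['frame', 'K', 'world_from_camera']
```

View pics/scene0.png

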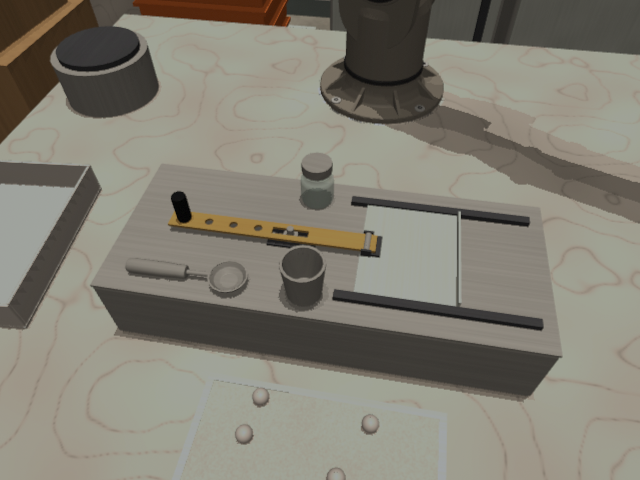

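View pics/top0.png

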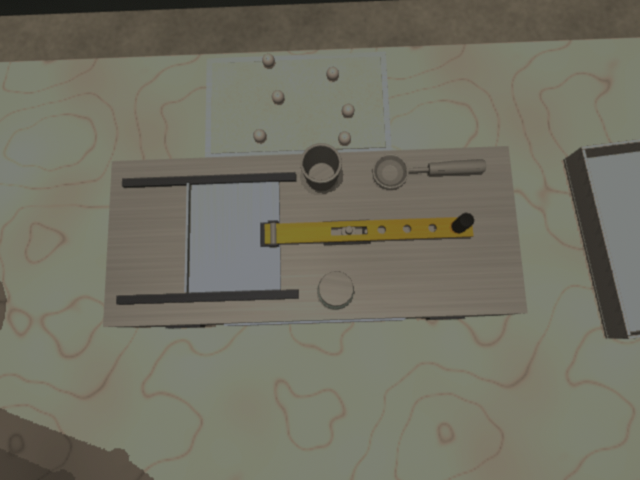

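The top view shows the strip from (265,233) to (472,226), the pin in the slot near (349,230), holes at (382,230), (407,229), (432,228) and the knob top near (467,219). The cup is at (321,168) and the jar at (336,289). Next I'll measure these.

```bash
cat > h.py <<'E'
import numpy as np,cv2
def ray(f,u,v):
    K=f["K"];T=f["world_from_camera"]
    d=T[:3,:3]@np.array([(u-K[0,2])/K[0,0],-(v-K[1,2])/K[1,1],-1.]);return T[:3,3],d/np.linalg.norm(d)
def onz(f,u,v,z):
    o,d=ray(f,u,v);return o+d*(z-o[2])/d[2]
def tri(fa,a,fb,b):
    A=np.zeros((3,3));r=np.zeros(3)
    for f,p in((fa,a),(fb,b)):
        o,d=ray(f,*p);M=np.eye(3)-np.outer(d,d);A+=M;r+=M@o
    return np.linalg.solve(A,r)
E
python3 - <<'E'
import pickle
from h import *
d=pickle.load(open("f0.pkl","rb"))
for n,f in d.items():
    im=f["frame"];hsv=cv2.cvtColor(im,cv2.COLOR_RGB2HSV)
    m=cv2.inRange(hsv,(15,130,60),(35,255,255))
    if n=="scene": m[:180]=0;m[:,:140]=0;m[270:]=0
    cs,h=cv2.findContours(m,cv2.RETR_CCOMP,cv2.CHAIN_APPROX_NONE)
    i=max(range(len(cs)),key=lambda k:cv2.contourArea(cs[k]))
    c=cs[i].reshape(-1,2);W=np.array([onz(f,u,v,134)[:2] for u,v in c],np.float32)
    r=cv2.minAreaRect(W);print(n,"strip",r,cv2.boxPoints(r).round(1).tolist())
    for k in range(len(cs)):
        if h[0][k][3]==i and cv2.contourArea(cs[k])>8:
            q=cs[k].reshape(-1,2).mean(0);print(" hole",cv2.contourArea(cs[k]),q.round(1),onz(f,*q,134).round(1))
    x0,x1,y0,y1=(240,490,200,260) if n=="top" else (160,400,180,265)
    cv2.imwrite(f"pics/{n}c.png",cv2.resize(im[y0:y1,x0:x1,::-1],None,fx=3.2,fy=3.2,interpolation=cv2.INTER_CUBIC))
    dk=cv2.inRange(im,(0,0,0),(28,28,28));
    X=(440,485,205,240) if n=="top" else (165,200,185,230)
    s=dk[X[2]:X[3],X[0]:X[1]];cc=max(cv2.findContours(s,0,1)[0],key=cv2.contourArea).reshape(-1,2)+[X[0],X[2]]
    print(" knob box",cv2.boundingRect(cc),cv2.minAreaRect(cc))
T,S=d["top"],d["scene"]
for c in((113,162),(509,147),(526,312),(105,326)):print("chest",onz(T,*c,120).round(1))
print("jar top",onz(T,336,289,190).round(1),"cup top",onz(T,322,161,180).round(1))
a=np.vstack([cv2.imread("pics/topc.png")[:, :768],cv2.imread("pics/scenec.png")[:,:768]]);cv2.imwrite("pics/c.png",a)
E
```

```text
scene strip ((587.9756469726562, -110.14047241210938), (30.906999588012695, 269.5955505371094), 0.5913205146789551) [[571.0999755859375, 24.5], [573.9000244140625, -245.10000610351562], [604.7999877929688, -244.8000030517578], [602.0, 24.799999237060547]]
 hole 39.5 [257.8 228.1] [ 587.3 -120.   134. ]
 hole 37.5 [233.3 225.1] [ 587.7 -154.7  134. ]
 hole 37.5 [208.8 221.8] [ 587.6 -189.9  134. ]
 knob box (171, 192, 20, 30) ((180.80604553222656, 206.71913146972656), (30.966341018676758, 13.450533866882324), 72.47443389892578)
top strip ((585.4754638671875, -109.32916259765625), (28.790159225463867, 270.6414794921875), 0.11644592881202698) [[570.7999877929688, 26.0], [571.4000244140625, -244.6999969482422], [600.0999755859375, -244.60000610351562], [599.5999755859375, 26.0]]
 hole 66.0 [381.  229.5] [ 585.7 -119.5  134. ]
 hole 335.0 [348.1 230.8] [585.4 -74.  134. ]
 hole 63.5 [406.7 228.7] [ 585.7 -154.9  134. ]
 hole 62.5 [431.7 227.8] [ 585.9 -189.4  134. ]
 knob box (453, 218, 15, 14) ((459.25006103515625, 226.25003051757812), (12.020814895629883, 11.31370735168457), 45.0)
chest [702.6 266.5 120. ]
chest [ 704.9 -312.8  120. ]
chest [ 468.1 -311.2  120. ]
chest [465.3 264.5 120. ]
jar top [500.9 -53.5 190. ] cup top [671.4 -41.  180. ]
```

View pics/c.png

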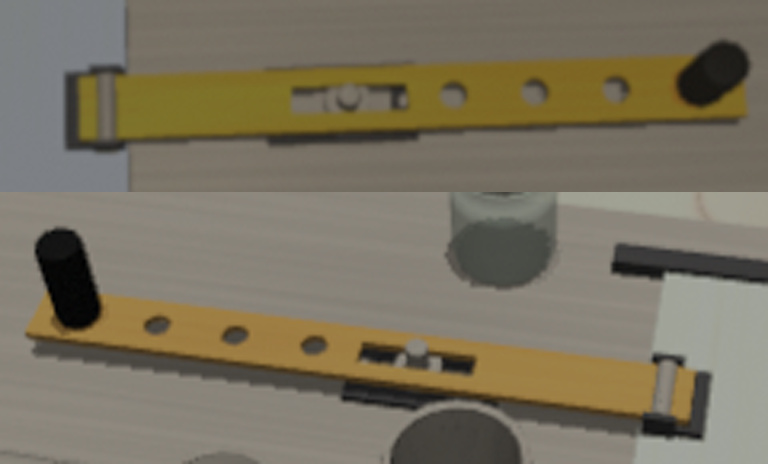

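Run:
```python
import pickle
from h import *
d=pickle.load(open("f0.pkl","rb"));T,S=d["top"],d["scene"]
print("pin tri",tri(T,(348.75,230.0),S,(290,228.4)),onz(T,348.75,230,142),onz(S,290,228.4,142))
print("knob top",tri(T,(240+728/3.2,200+60/3.2),S,(160+58/3.2,180+(242-192)/3.2)))
```

```text
pin tri [585.27166726 -74.91561906 139.91296921] [584.79068382 -74.56905051 142.        ] [587.10452644 -74.64490397 142.        ]
knob top [ 586.93645054 -225.2921843   178.15723993]
```

Request:
{"api": "move_arm", "payload": {"series": [{"x": 3.2,"y": -3.8,"z": 0.3,"yaw": -0.1395,"fingers": 1},{"x": 3.2,"y": -3.8,"z": 0.3,"yaw": -0.1395,"fingers": 1},{"x": 3.2,"y": -3.8,"z": 0.3,"yaw": -0.1395,"fingers": 1},{"x": 3.2,"y": -3.8,"z": 0.3,"yaw": -0.1395,"fingers": 1},{"x": 3.2,"y": -3.8,"z": 0.3,"yaw": -0.1395,"fingers": 1},{"x": 3.2,"y": -3.8,"z": 0.3,"yaw": -0.1395,"fingers": 1},{"x": 3.2,"y": -3.8,"z": 0.3,"yaw": -0.1395,"fingers": 1},{"x": 3.2,"y": -3.8,"z": 0.3,"yaw": -0.1395,"fingers": 1}]}}

```text
time: 1.1
ee_pos: [553.2, 301.0, 248.4]
orientation: [[0.004, 1.0, -0.0], [1.0, -0.004, -0.0], [-0.0, -0.0, -1.0]]
ft_force: [-0.3, 0.6, -0.1]
width: 0.999
finger_force: 0.0
```

Request:
{"api": "move_arm", "payload": {"series": [{"x": 0.27,"y": -4.38,"fingers": 1},{"x": 0.27,"y": -4.38,"fingers": 1},{"x": 0.27,"y": -4.38,"fingers": 1},{"x": 0.27,"y": -4.38,"fingers": 1},{"x": 0.27,"y": -4.38,"fingers": 1},{"x": 0.27,"y": -4.38,"fingers": 1},{"x": 0.27,"y": -4.38,"fingers": 1},{"x": 0.27,"y": -4.38,"fingers": 1},{"x": 0.27,"y": -4.38,"fingers": 1},{"x": 0.27,"y": -4.38,"fingers": 1},{"x": 0.27,"y": -4.38,"fingers": 1},{"x": 0.27,"y": -4.38,"fingers": 1}]}}

```text
$.series[0]: bad value
```

Run:
```python
from cell import arm
import cv2,pickle
s=arm.read_state();print(s["q"],s["ee_pos"],s["ft_force"])
f=arm.grab_frame("wrist");pickle.dump(f,open("w1.pkl","wb"));cv2.imwrite("pics/w1.png",f["frame"][:,:,::-1]);print(f["world_from_camera"].round(3))
```

```text
[-0.92573056  0.35068697  0.42143754  1.70411953 -0.15688058  1.12049502
 -0.46292104] [553.19834419 300.99149545 248.40914447] [-0.25173318  0.55914317 -0.10527646]
[[ 1.00000e+00  4.00000e-03  1.00000e-03  5.54227e+02]
 [-4.00000e-03  9.61000e-01  2.77000e-01  3.81081e+02]
 [-0.00000e+00 -2.77000e-01  9.61000e-01  4.08448e+02]
 [ 0.00000e+00  0.00000e+00  0.00000e+00  1.00000e+00]]
```

View pics/w1.png

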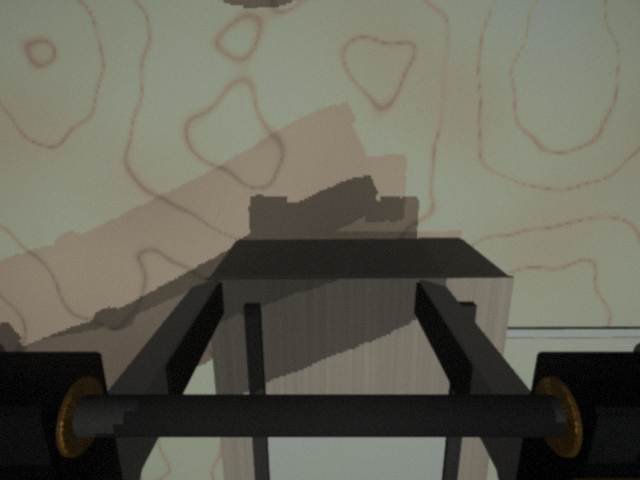

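The move was refused, possibly because of missing keys. The wrist picture shows the chest's far end, with its edge at row 238, and the gripper fingers at the bottom. Camera up is +y.

Request:
{"api": "move_arm", "payload": {"series": [{"x": 0.27,"y": -4.38,"z": 0,"yaw": 0,"fingers": 1},{"x": 0.27,"y": -4.38,"z": 0,"yaw": 0,"fingers": 1},{"x": 0.27,"y": -4.38,"z": 0,"yaw": 0,"fingers": 1},{"x": 0.27,"y": -4.38,"z": 0,"yaw": 0,"fingers": 1},{"x": 0.27,"y": -4.38,"z": 0,"yaw": 0,"fingers": 1},{"x": 0.27,"y": -4.38,"z": 0,"yaw": 0,"fingers": 1},{"x": 0.27,"y": -4.38,"z": 0,"yaw": 0,"fingers": 1},{"x": 0.27,"y": -4.38,"z": 0,"yaw": 0,"fingers": 1},{"x": 0.27,"y": -4.38,"z": 0,"yaw": 0,"fingers": 1},{"x": 0.27,"y": -4.38,"z": 0,"yaw": 0,"fingers": 1},{"x": 0.27,"y": -4.38,"z": 0,"yaw": 0,"fingers": 1},{"x": 0.27,"y": -4.38,"z": 0,"yaw": 0,"fingers": 1}]}}

```text
time: 2.65
ee_pos: [584.8, -224.3, 248.2]
orientation: [[-0.001, 1.0, -0.0], [1.0, 0.001, 0.0], [0.0, -0.0, -1.0]]
ft_force: [0.7, 0.5, 0.1]
width: 0.998
finger_force: 0.0
```

Run:
```python
from cell import arm
import cv2,pickle
s=arm.read_state();print(s["q"],s["ee_pos"],s["ft_force"])
f=arm.grab_frame("wrist");pickle.dump(f,open("w2.pkl","wb"));cv2.imwrite("pics/w2.png",f["frame"][:,:,::-1])
```

```text
[-0.20911614  0.37308437  0.6196853   1.72038425 -0.23697154  1.12439243
  0.48207808] [ 584.81755736 -224.27337225  248.2162008 ] [0.68441926 0.47567068 0.14694645]
```

View pics/w2.png

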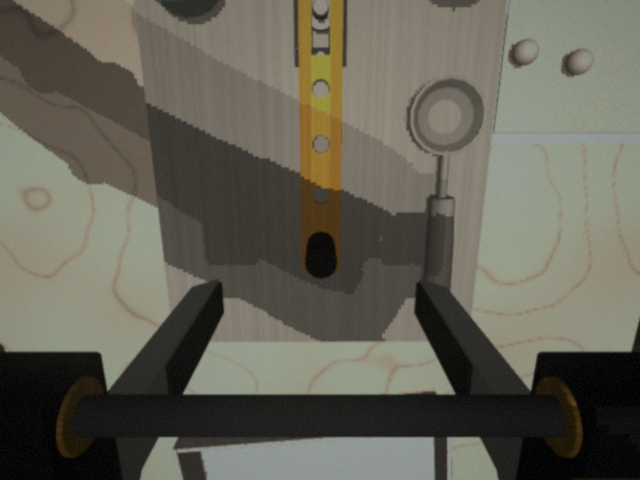

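The wrist view shows the knob at (321,255), centred between the fingers, with holes at column 320 and the pin at (321,8). I'll refine the x positions from it.

Run:
```python
import pickle
from h import *
f=pickle.load(open("w2.pkl","rb"));im=f["frame"]
print(f["K"][0],f["world_from_camera"].round(3).tolist())
s=cv2.inRange(im[225:282,295:350],(0,0,0),(22,22,22));c=max(cv2.findContours(s,0,1)[0],key=cv2.contourArea);x,y,w,h=cv2.boundingRect(c);x+=295;y+=225;print(x,y,w,h)
print("knob top",onz(f,x+w/2-.5,y+h-1-w/2+.5,178), "knob base",onz(f,x+w/2-.5,y+9,134))
for p in((320,88),(320.5,144),(320.5,197)):print(onz(f,*p,134))
print("pin",onz(f,320.5,6,142))
```

```text
[398.01292176   0.         318.72803071] [[1.0, -0.001, 0.0, 585.413], [0.001, 0.961, 0.277, -144.243], [-0.0, -0.277, 0.961, 408.285], [0.0, 0.0, 0.0, 1.0]]
306 233 30 45
knob top [ 586.49562146 -224.98162685  178.        ] knob base [ 586.66878626 -224.83049185  134.        ]
[ 586.12103656 -121.11741769  134.        ]
[ 586.52039881 -156.33092775  134.        ]
[ 586.59811548 -192.20699208  134.        ]
pin [586.31485178 -76.00655066 142.        ]
```

Request:
{"api": "move_arm", "payload": {"series": [{"x": 0.08,"y": -0.05,"z": -2,"yaw": 0,"fingers": 1},{"x": 0,"y": 0,"z": -2,"yaw": 0,"fingers": 0.6},{"x": 0,"y": 0,"z": -2,"yaw": 0,"fingers": 0.3},{"x": 0,"y": 0,"z": -1.8,"yaw": 0,"fingers": 0},{"x": 0,"y": 0,"z": -1.0,"yaw": 0,"fingers": 0},{"x": 0,"y": 0,"z": 0,"yaw": 0,"fingers": -0.3},{"x": 0,"y": 0,"z": 0,"yaw": 0,"fingers": -0.35},{"x": 0,"y": 0,"z": 0,"yaw": 0,"fingers": -0.35}]}}

```text
time: 3.7
ee_pos: [586.0, -223.9, 161.1]
orientation: [[0.0, 1.0, 0.001], [1.0, -0.0, -0.0], [-0.0, 0.001, -1.0]]
ft_force: [-0.7, 1.0, -0.1]
width: 0.329
finger_force: 0.0
```

Request:
{"api": "move_arm", "payload": {"series": [{"x": 0.02,"y": -0.1,"z": 0,"yaw": 0,"fingers": -0.45},{"x": 0,"y": 0,"z": 0,"yaw": 0,"fingers": -0.55},{"x": 0,"y": 0,"z": 0,"yaw": 0,"fingers": -0.7},{"x": 0,"y": 0,"z": 0,"yaw": 0,"fingers": -1},{"x": 0,"y": 0,"z": 0,"yaw": 0,"fingers": -1},{"x": 0,"y": 0,"z": 0,"yaw": 0,"fingers": -1}]}}

```text
time: 4.45
ee_pos: [586.0, -224.8, 160.5]
orientation: [[0.0, 1.0, 0.0], [1.0, -0.0, -0.0], [-0.0, 0.0, -1.0]]
ft_force: [0.6, -0.5, 1.6]
width: 0.205
finger_force: 30.0
```

Request:
{"api": "move_arm", "payload": {"series": [{"x": 0,"y": 0.03,"z": 0.3,"yaw": 0,"fingers": -1},{"x": 0,"y": 0.05,"z": 0.35,"yaw": 0,"fingers": -1},{"x": 0,"y": 0.06,"z": 0.35,"yaw": 0,"fingers": -1},{"x": 0,"y": 0.06,"z": 0.35,"yaw": 0,"fingers": -1},{"x": 0,"y": 0.06,"z": 0.35,"yaw": 0,"fingers": -1},{"x": 0,"y": 0.06,"z": 0.33,"yaw": 0,"fingers": -1}]}}

```text
time: 5.2
ee_pos: [585.9, -221.3, 181.0]
orientation: [[-0.0, 1.0, -0.0], [1.0, 0.0, 0.0], [0.0, -0.0, -1.0]]
ft_force: [0.4, 1.2, -2.3]
width: 0.206
finger_force: 30.0
```

Request:
{"api": "move_arm", "payload": {"series": [{"x": 0,"y": 0.08,"z": 0.35,"yaw": 0,"fingers": -1},{"x": 0,"y": 0.08,"z": 0.35,"yaw": 0,"fingers": -1},{"x": 0,"y": 0.08,"z": 0.35,"yaw": 0,"fingers": -1},{"x": 0,"y": 0.08,"z": 0.35,"yaw": 0,"fingers": -1},{"x": 0,"y": 0.08,"z": 0.35,"yaw": 0,"fingers": -1},{"x": 0,"y": 0.08,"z": 0.35,"yaw": 0,"fingers": -1},{"x": 0,"y": 0,"z": 0,"yaw": 0,"fingers": -1}]}}

```text
time: 6.08
ee_pos: [586.1, -216.7, 202.1]
orientation: [[-0.0, 1.0, 0.0], [1.0, 0.0, -0.0], [-0.0, 0.0, -1.0]]
ft_force: [-0.2, 1.9, -2.7]
width: 0.207
finger_force: 30.0
```

Run:
```python
from cell import arm
import cv2,pickle
s=arm.read_state();print(s["ee_pos"],s["ft_force"],s["torque"],s["width"])
f=arm.grab_frame("scene");pickle.dump(f,open("s2.pkl","wb"));cv2.imwrite("pics/s2.png",f["frame"][140:340,100:420,::-1].repeat(2,0).repeat(2,1))
```

```text
[ 586.06179885 -216.74175736  202.05777708] [-0.23109722  1.89002499 -2.70997284] [-0.0955978   0.06686679 -0.0047946 ] 0.20738767595062907
```

View pics/s2.png

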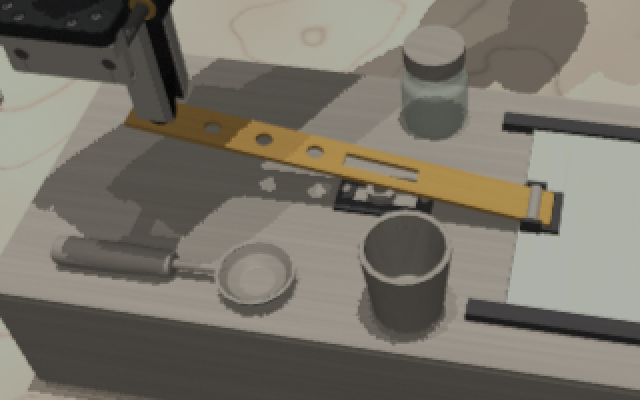

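The strip is lifted clear of the pin, which sits at crop (378,190). The cup, jar and spoon haven't moved. Next I push the shutter open about 80 mm.

Request:
{"api": "move_arm", "payload": {"series": [{"x": 0,"y": 0.3,"z": 0,"yaw": 0,"fingers": -1},{"x": 0,"y": 0.7,"z": 0,"yaw": 0,"fingers": -1},{"x": 0,"y": 0.8,"z": 0,"yaw": 0,"fingers": -1},{"x": 0,"y": 0.8,"z": 0,"yaw": 0,"fingers": -1},{"x": 0,"y": 0.8,"z": 0,"yaw": 0,"fingers": -1},{"x": 0,"y": 0.8,"z": 0,"yaw": 0,"fingers": -1},{"x": -0.02,"y": 0.8,"z": 0,"yaw": 0,"fingers": -1},{"x": 0,"y": 0.8,"z": 0,"yaw": 0,"fingers": -1},{"x": 0,"y": 0.8,"z": 0,"yaw": 0,"fingers": -1},{"x": 0,"y": 0.8,"z": 0,"yaw": 0,"fingers": -1},{"x": 0,"y": 0.4,"z": 0,"yaw": 0,"fingers": -1},{"x": 0,"y": 0.2,"z": 0,"yaw": 0,"fingers": -1}]}}

```text
time: 7.62
ee_pos: [585.7, -136.4, 201.8]
orientation: [[-0.0, 1.0, -0.0], [1.0, 0.0, 0.0], [0.0, -0.0, -1.0]]
ft_force: [-0.2, -2.5, -0.8]
width: 0.206
finger_force: 30.0
```

Request:
{"api": "move_arm", "payload": {"series": [{"x": 0,"y": -0.08,"z": -0.35,"yaw": 0,"fingers": -1},{"x": 0,"y": -0.08,"z": -0.35,"yaw": 0,"fingers": -1},{"x": 0,"y": -0.08,"z": -0.35,"yaw": 0,"fingers": -1},{"x": 0,"y": -0.08,"z": -0.35,"yaw": 0,"fingers": -1},{"x": 0,"y": -0.08,"z": -0.35,"yaw": 0,"fingers": -1},{"x": 0,"y": -0.06,"z": -0.35,"yaw": 0,"fingers": -1},{"x": 0,"y": 0,"z": 0,"yaw": 0,"fingers": -1}]}}

```text
time: 8.5
ee_pos: [585.6, -141.6, 180.5]
orientation: [[0.0, 1.0, -0.0], [1.0, -0.0, -0.0], [-0.0, -0.0, -1.0]]
ft_force: [-0.8, -3.3, 0.3]
width: 0.208
finger_force: 30.0
```

Run:
```python
from cell import arm
import cv2,pickle,numpy as np
s=arm.read_state();print(s["ee_pos"],s["ft_force"],s["torque"],s["width"])
d={n:arm.grab_frame(n) for n in("wrist","scene","top")};pickle.dump(d,open("f3.pkl","wb"))
w=d["wrist"]["frame"];
a=cv2.resize(w[0:260,240:400],None,fx=2.25,fy=2.25,interpolation=cv2.INTER_CUBIC)
b=cv2.resize(d["scene"]["frame"][180:260,240:340],None,fx=4,fy=4,interpolation=cv2.INTER_CUBIC)
c=cv2.resize(d["top"]["frame"][205:255,310:410],None,fx=4,fy=4,interpolation=cv2.INTER_CUBIC)
o=np.zeros((585,770,3),np.uint8);o[:,:360]=a;o[:320,365:765]=b;o[325:525,365:765]=c
cv2.imwrite("pics/m3.png",o[:,:,::-1])
```

```text
[ 585.55661693 -141.58134126  180.49762106] [-0.770468   -3.34798578  0.34529422] [-0.18320055  0.07961599 -0.00662993] 0.20764855747526298
```

View pics/m3.png

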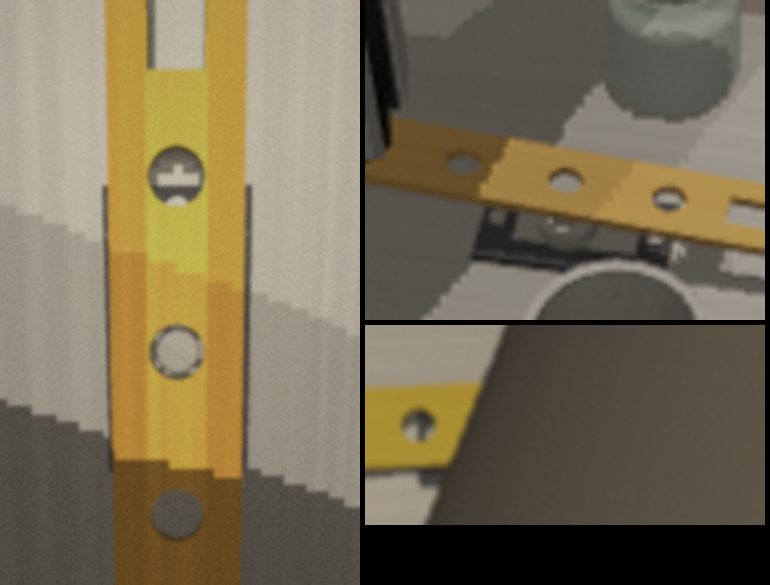

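The wrist crop shows the middle hole at (177,352) with the bright pin top nearly centred inside a dark rim. The outer hole is above it and the knob-side hole below. Now the exact offset.

```bash
cat > off.py <<'E'
from h import *
def off(f,v0=130,v1=185,u0=300,u1=340):
    im=cv2.resize(f["frame"][v0:v1,u0:u1],None,fx=4,fy=4,interpolation=cv2.INTER_CUBIC)
    hsv=cv2.cvtColor(im,cv2.COLOR_RGB2HSV)
    big=lambda m:max(cv2.findContours(m,0,1)[0],key=cv2.contourArea)
    h=cv2.morphologyEx(cv2.inRange(hsv,(0,0,0),(255,100,255)),cv2.MORPH_OPEN,np.ones((5,5)))
    n,l,st,ce=cv2.connectedComponentsWithStats(h)
    k=min((i for i in range(1,n) if 1500<st[i,4]<15000),key=lambda i:abs(ce[i][1]-(v1-v0)*2))
    cm=(l==k).astype(np.uint8);g=hsv[:,:,2];t=np.median(g[cm>0])*.85
    p=big(((g>t)&(cm>0)).astype(np.uint8)*255)
    fx=lambda c:[(a-1.5)/4+o for a,o in zip(cv2.fitEllipse(c)[0],(u0,v0))]
    c=big(cm);return fx(c),[a/4 for a in cv2.fitEllipse(c)[1]],fx(p),[a/4 for a in cv2.fitEllipse(p)[1]]
E
python3 - <<'E'
import pickle
from off import *
f=pickle.load(open("f3.pkl","rb"))["wrist"]
a,sa,b,sb=off(f);print(a,sa,b,sb)
print("hole",onz(f,*a,148),"pin",onz(f,*b,142))
print(f["frame"][150:163,312:326].max(2)[6], f["frame"][148:166,318].max(1))
E
```

```text
[318.24781799316406, 155.96611404418945] [22.950929641723633, 23.26905059814453] [319.11855697631836, 156.27874755859375] [18.908517837524414, 21.09218978881836]
hole [585.95332515 -75.53932656 148.        ] pin [586.37020489 -76.12860864 142.        ]
[166 167 164 163 168 167 168 168 166 170 168 171 173 172] [165 170 171 175 171 169 169 168 168 161 166 165 168 167 164 161 149 132]
```

Request:
{"api": "move_arm", "payload": {"series": [{"x": 0.03,"y": 0.02,"z": 0,"yaw": 0,"fingers": -1},{"x": 0,"y": -0.02,"z": -0.1,"yaw": 0,"fingers": -1},{"x": 0,"y": -0.02,"z": -0.1,"yaw": 0,"fingers": -1},{"x": 0,"y": -0.02,"z": -0.1,"yaw": 0,"fingers": -1},{"x": 0,"y": -0.01,"z": -0.05,"yaw": 0,"fingers": -1},{"x": 0,"y": 0,"z": 0,"yaw": 0,"fingers": -1}]}}

```text
time: 9.4
ee_pos: [586.0, -141.8, 177.2]
orientation: [[0.0, 1.0, -0.0], [1.0, -0.0, 0.0], [0.0, -0.0, -1.0]]
ft_force: [0.1, -1.5, 0.9]
width: 0.207
finger_force: 30.0
```

Run:
```python
from cell import arm
from off import *
import pickle
s=arm.read_state();print(s["ee_pos"],s["ft_force"],s["torque"])
f=arm.grab_frame("wrist");pickle.dump(f,open("w4.pkl","wb"))
a,sa,b,sb=off(f);print(a,sa,b,sb);print("hole",onz(f,*a,146),"pin",onz(f,*b,142))
cv2.imwrite("pics/w4.png",cv2.resize(f["frame"][135:180,290:350,::-1],None,fx=10,fy=10,interpolation=cv2.INTER_CUBIC))
```

```text
[ 585.98190249 -141.81094049  177.2003669 ] [ 0.14525505 -1.51382768  0.8932478 ] [-0.05886597  0.04959499  0.03580383]
[318.0569496154785, 155.12222862243652] [23.235021591186523, 23.490921020507812] [318.49034881591797, 156.15373992919922] [18.991127014160156, 21.671249389648438]
hole [586.28712165 -75.31143852 146.        ] pin [586.48876212 -76.08194516 142.        ]
```

View pics/w4.png

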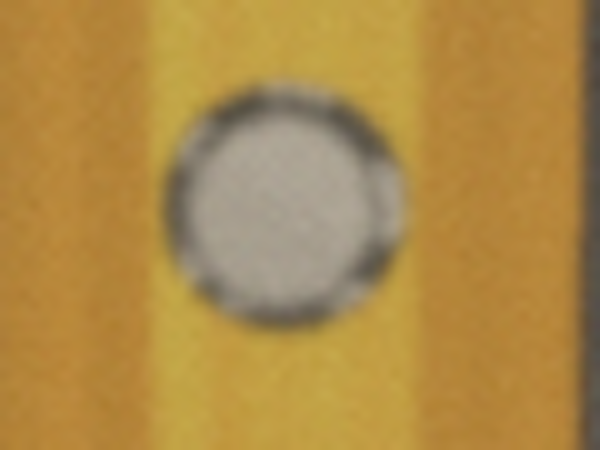

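The hole is centred at crop (286,206) and the pin at about (282,211), so the offset is about 0.3 mm, within the 0.8 mm clearance. I'll descend gently.

Request:
{"api": "move_arm", "payload": {"series": [{"x": 0,"y": -0.01,"z": -0.1,"yaw": 0,"fingers": -1},{"x": 0,"y": -0.02,"z": -0.1,"yaw": 0,"fingers": -1},{"x": 0,"y": 0,"z": 0,"yaw": 0,"fingers": -1}]}}

```text
time: 9.82
ee_pos: [585.9, -142.2, 175.2]
orientation: [[0.0, 1.0, -0.0], [1.0, -0.0, -0.0], [-0.0, -0.0, -1.0]]
ft_force: [0.1, -2.3, 0.0]
width: 0.205
finger_force: 30.0
```

Request:
{"api": "move_arm", "payload": {"series": [{"x": 0,"y": -0.01,"z": -0.1,"yaw": 0,"fingers": -1},{"x": 0,"y": -0.02,"z": -0.1,"yaw": 0,"fingers": -1},{"x": 0,"y": 0,"z": 0,"yaw": 0,"fingers": -1}]}}

```text
time: 10.2
ee_pos: [586.0, -142.4, 173.2]
orientation: [[0.0, 1.0, -0.0], [1.0, -0.0, 0.0], [0.0, -0.0, -1.0]]
ft_force: [0.4, -2.3, 1.1]
width: 0.208
finger_force: 30.0
```

Request:
{"api": "move_arm", "payload": {"series": [{"x": 0,"y": -0.02,"z": -0.1,"yaw": 0,"fingers": -1},{"x": 0,"y": -0.015,"z": -0.1,"yaw": 0,"fingers": -1},{"x": 0,"y": -0.015,"z": -0.1,"yaw": 0,"fingers": -1},{"x": 0,"y": -0.015,"z": -0.1,"yaw": 0,"fingers": -1},{"x": 0,"y": 0,"z": 0,"yaw": 0,"fingers": -1}]}}

```text
time: 10.82
ee_pos: [586.0, -143.1, 169.2]
orientation: [[0.0, 1.0, -0.0], [1.0, -0.0, 0.0], [0.0, -0.0, -1.0]]
ft_force: [0.5, -1.4, -0.3]
width: 0.206
finger_force: 30.0
```

Request:
{"api": "move_arm", "payload": {"series": [{"x": 0,"y": -0.015,"z": -0.1,"yaw": 0,"fingers": -1},{"x": 0,"y": -0.015,"z": -0.1,"yaw": 0,"fingers": -1},{"x": 0,"y": -0.015,"z": -0.1,"yaw": 0,"fingers": -1},{"x": 0,"y": 0,"z": 0,"yaw": 0,"fingers": -1}]}}

```text
time: 11.32
ee_pos: [586.0, -143.6, 166.2]
orientation: [[0.0, 1.0, -0.0], [1.0, -0.0, 0.0], [0.0, -0.0, -1.0]]
ft_force: [0.3, -2.6, 1.2]
width: 0.205
finger_force: 30.0
```

Request:
{"api": "move_arm", "payload": {"series": [{"x": 0,"y": -0.015,"z": -0.1,"yaw": 0,"fingers": -1},{"x": 0,"y": -0.01,"z": -0.1,"yaw": 0,"fingers": -1},{"x": 0,"y": -0.015,"z": -0.1,"yaw": 0,"fingers": -1},{"x": 0,"y": -0.01,"z": -0.1,"yaw": 0,"fingers": -1},{"x": 0,"y": 0,"z": 0,"yaw": 0,"fingers": -1}]}}

```text
time: 11.95
ee_pos: [585.9, -144.0, 162.1]
orientation: [[0.0, 1.0, -0.0], [1.0, -0.0, 0.0], [0.0, -0.0, -1.0]]
ft_force: [-0.6, -1.0, -0.4]
width: 0.205
finger_force: 30.0
```

Request:
{"api": "move_arm", "payload": {"series": [{"x": 0,"y": -0.01,"z": -0.07,"yaw": 0,"fingers": -1},{"x": 0,"y": 0,"z": 0,"yaw": 0,"fingers": -1}]}}

```text
time: 12.2
ee_pos: [586.0, -144.2, 161.5]
orientation: [[0.0, 1.0, -0.0], [1.0, -0.0, 0.0], [0.0, -0.0, -1.0]]
ft_force: [0.7, -1.7, 1.2]
width: 0.209
finger_force: 30.0
```

Request:
{"api": "move_arm", "payload": {"series": [{"x": 0,"y": -0.01,"z": -0.06,"yaw": 0,"fingers": -1},{"x": 0,"y": 0,"z": 0,"yaw": 0,"fingers": -1}]}}

```text
time: 12.45
ee_pos: [586.0, -144.2, 160.9]
orientation: [[0.0, 1.0, -0.0], [1.0, -0.0, 0.0], [0.0, -0.0, -1.0]]
ft_force: [-0.1, -1.2, 0.6]
width: 0.207
finger_force: 30.0
```

Request:
{"api": "move_arm", "payload": {"series": [{"x": 0,"y": 0,"z": 0,"yaw": 0,"fingers": -0.4},{"x": 0,"y": 0,"z": 0,"yaw": 0,"fingers": 0},{"x": 0,"y": 0,"z": 0,"yaw": 0,"fingers": 0},{"x": 0,"y": 0,"z": 0,"yaw": 0,"fingers": 0},{"x": 0,"y": 0,"z": 2,"yaw": 0,"fingers": 0},{"x": 0,"y": 0,"z": 3,"yaw": 0,"fingers": 0},{"x": 0,"y": 0,"z": 4,"yaw": 0,"fingers": 0},{"x": 0,"y": -4,"z": 4,"yaw": 0,"fingers": 0},{"x": 0,"y": -5,"z": 0,"yaw": 0,"fingers": 0},{"x": 0,"y": -5,"z": 0,"yaw": 0,"fingers": 0},{"x": 0,"y": -5,"z": 0,"yaw": 0,"fingers": 0},{"x": 0,"y": 0,"z": 0,"yaw": 0,"fingers": 0}]}}

```text
time: 13.95
ee_pos: [584.4, -338.8, 292.4]
orientation: [[0.006, 1.0, 0.0], [1.0, -0.006, -0.002], [-0.002, 0.0, -1.0]]
ft_force: [0.5, 0.4, 0.6]
width: 0.504
finger_force: 0.0
```

Run:
```python
from cell import arm
from h import *
import pickle
s=arm.read_state();print(s["time"],s["ee_pos"],s["ft_force"])
d={n:arm.grab_frame(n) for n in("scene","top")};pickle.dump(d,open("f5.pkl","wb"))
b=cv2.resize(d["scene"]["frame"][150:320,150:420],None,fx=2.8,fy=2.8,interpolation=cv2.INTER_CUBIC)
c=cv2.resize(d["top"]["frame"][205:245,230:460],None,fx=3,fy=3,interpolation=cv2.INTER_CUBIC)
o=np.zeros((600,756,3),np.uint8);o[:476]=b;o[480:600,:690]=c
cv2.imwrite("pics/m5.png",o[:,:,::-1])
```

```text
13.95 [ 584.36235881 -338.80137227  292.38530605] [0.45111868 0.364596   0.55991627]
```

View pics/m5.png

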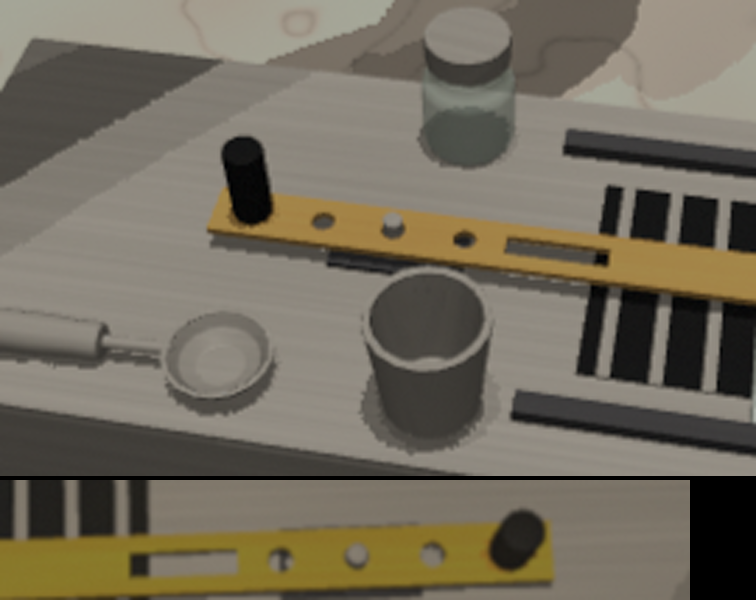

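The pin stands up through the middle hole at (393,222), the stay looks flat, and the cup, jar and spoon are untouched. A quick check of the knob-top height, then I hand in.

Run:
```python
from cell import arm
from h import *
import pickle
d=pickle.load(open("f5.pkl","rb"))
k=tri(d["top"],(230+524/3,205+45/3),d["scene"],(150+243/2.8,150+150/2.8))
p=tri(d["top"],(230+357/3,205+74/3),d["scene"],(150+393/2.8,150+217/2.8))
print("knob top",k,"pin",p)
if abs(k[2]-178)<4: print(arm.close_job())
```

```text
knob top [ 587.93814965 -144.46076835  178.14356872] pin [585.25672782 -74.76290402 141.77066091]
the job is handed in; nothing more can be done
None
```

The job is handed in: the shutter is open about 80 mm, the pin stands through the stay's middle hole and the stay lies fully down (knob top back at 178 mm). The gripper has let go and is clear, the cup, jar and spoon look unmoved, and it took about 14 s of the 64 s allowed.

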